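# Lock a spring-button post into a bench socket

### The arm

A 6-joint arm with a two-finger parallel gripper is mounted at the origin on the work surface; the furniture and walls round the work are solid. World frame = base frame: x ahead of the robot, y to its left, z up, the work surface at z = 0. Lengths are in m, angles in rad, forces in N, time in s.
With the tool pointing down it reaches from about 0.35 to 0.975 m from the base axis. Payload 4.9 kg.
Tool frame: the origin (TCP) lies at the very end of the fingers, on their centre line; the grasp point (between the pads) lies 19 mm behind it; z points along the fingers, x is the direction in which the jaws open and shut, and the axes are right-handed (so a half turn about z gives the same grasp; the last joint's range is limited). The gripper opens to 85 mm and grips with 20 to 120 N. Pads are 22 mm wide; open, the fingers measure 114 mm over their backs; the gripper's body (76 mm by 85 mm) begins 54 mm behind the grasp point. The pads swing forward as they close: fully open they stand 13 mm farther back than shut.
Start: joints at [-1.397, 0.053, 1.613, -0, 1.476, -0.119], TCP at [0.18, -0.598, 0.231] pointing down, gripper open.
Joint ranges: [-3.01, 3.01], [-1.01, 2.22], [0.06, 2.58], [-1.02, 4.17], [0.09, 2.62], [-3.14, 3.14]. Speed limits (rad/s): [2.57, 2.57, 3.14, 3.14, 3.14, 3.14].

### API

Orientations are given as a rotation vector (axis times angle).
In Python, from station import monitor, imaging, ticket gives the robot as it stands.
- The arm moves only by the tool step_arm, never from a script. Its argument "targets" is one flat list of numbers, 4 for each row, row after row: the shift along the tool's x, y, z in m, then the turn about the tool's z in rad. In form: [tx, ty, tz, roll, tx, ty, tz, roll, ...]. A call has 1 to 12 rows; each row is the pose to reach, as a shift and turn from the pose measured when the call began, along the tool's axes at that moment; what a row does not reach only later rows make up. A row lasts 1/12 s, in which the tool goes at most 41.7 mm and 7.16 degrees, less where a joint would pass 70% of its speed; a pose out of reach is approached as far as the arm can. A call with a gripper value outside its range is refused whole. "grip" is the finger opening in m, from 0 to 0.0854, set as the call begins (left out, the last holds). The fingers move at their own pace and stop on an object; "force" is the grip in N (left out, the last holds). Time passes only in rows, so rows that repeat a pose let the fingers close. It gives the time, the measured TCP pose, the force and the opening at its end, in the units of the state.
- monitor.get_obs(): the state, without advancing time (a new reading comes with each control period).
- imaging.get_image(name): name is "side" or "top"; returns a dict with "color" (420x560x3 uint8, red, green, blue), "depth" (420x560 float32, m along the optical axis (not along the pixel's ray), 0 where there is no reading), "fov_y" (degrees; the focal length in pixels is half the picture's height over the tangent of half this angle, whatever the lens; pixels are square), "cx", "cy" (the principal point, pixels), "R" (3x3) and "t" (3): a world point X has camera coordinates R X + t. Camera axes: x right, y down, z forward; pixel columns grow to the right and rows downward; lengths in m; the calibration is good to about 2 mm. A picture is of the moment at which its call begins.
- ticket.finish_job(): hands the job in, once; it reports no verdict.
Trained networks look in a picture, given as the dict that the camera call returned (one of the last four; its "shot" number tells which), for a name from the list of things; names that differ only in an ending like _2 or _b are one class to them, and where a whole thing is asked for, a point or a joint stands for the part that bears it (a point fixed in the world has none). Each returns a list of dicts, best first, with "score" (0 to 1); they miss things now and then, are a little off and sometimes report something else, mostly with a low value. They report only what shows in the picture. A call takes as long as a camera call.
- imaging.search_frame(name, picture): "uv" ([column, row] in pixels, amid what is visible of it).
- imaging.mark_of(name, picture): "uv" ([column, row] in pixels: a listed point, or the origin of a listed thing).
The state is a dict: "t": time; "q": joint angles; "dq": joint speeds; "effort": joint torques, N m; "tool_pos": TCP position; "tool_rot": TCP orientation; "contact_force": force on the tool from outside, world axes, zero at the start; "wrist_torque": the same for the moment, N m; "opening": finger opening in m.
Only numpy, scipy, OpenCV 4.12 (cv2) and the standard library are available. Lean on these libraries where they do the work, as an engineer would, in place of code of your own. Each camera call takes 0.05 s, during which the arm holds its last target.

### The job

Take the square work-rest post out of its block and mount it in the bench socket, whose sleeve is clamped at a different height each time: pinch its spring button flush, start the post into the sleeve with the button on the window side, then push it gently down by feel until the button springs out through the window and the post stands locked. Do not force the post or lean hard on the socket, and leave the other things on the desk where they are.

Things in the scene. Friction and masses are not known exactly. Their poses are not given: they have to be found in the camera images.
- work_post: Square steel post, 24 x 24 mm, 90 mm tall, about 150 g, upright in its rest block. Origin: centre of its underside, z up. The lowest 6 mm taper to 18 x 18 mm. On its -x face sits the spring button: a bar 8 mm wide, from z = 40 to 62 mm, standing 6 mm out when free. Its lower edge is square, with no ramp: it must be pinched flush before it can enter the sleeve.
- post_grip (a point): Point on the post's axis 50 mm above its underside. Fingers closing along the post's x axis with their tips at this height pinch the button flush against the opposite face (7 N; grip with 20 N or more) and leave the button's lower 10 mm free below the tips.
- post_top (a point): Centre of the flat brass pad, 24 mm across, on top of the post, 90 mm above its underside: the place to push. (Near the robot a monitor 0.41 m high stands at x = 0.27 to 0.31, y = -0.29 to 0.27, and a pole 0.70 m high at x = 0.36, y = 0.38: keep clear of both.)
- button (a joint): Travel of the button, m: 0 = fully out, 0.006 = flush. Spring 3.5 N out, 7 N flush. With fingertips lowered onto the rim, 10 mm of button are inside the lip, which holds it in (joint 0.003 to 0.006) and the post up when the fingers open. Pushing on from the top takes about 5 to 12 N over 28 mm; the button springs out 2.5 mm before the post meets the floor, its top then 12 mm above the rim.
- rest_block: Fixed black block, 76 x 58 mm, 28 mm high, with a square 28 mm recess, its floor 6 mm above the desk; the post starts in it with the same yaw and lifts straight out. Origin: centre of its underside, z up.
- bench_socket: Fixed bench socket: aluminium flange 100 x 84 mm, grey clamp collar 40 mm high with a small knob on its -y side, and on its axis an upright square steel sleeve, 34 mm outside, 26 mm bore, 4 mm walls. Origin: centre of the flange's underside, z up on the sleeve's axis. The post goes in with its axes along the socket's, so that the button is on the window's side (-x).
- rim_low (a point): Point on the sleeve's axis 98 mm above the desk, the lowest height of the sleeve's rim. The sleeve is clamped 0 to 24 mm higher than this, differently each time and not measured. Its -x wall has a window 12 mm wide, 13.5 to 39.5 mm below the rim; the wall above it is the lip. Mouth bevelled 2 mm inside. Solid floor in the bore 78 mm below the rim.
- staking_block: Bystander, to be left alone: round brass staking block, 42 mm across, 20 mm high. Origin at the centre of its underside.
- eye_loupe: Bystander, to be left alone: black eye loupe, 34 mm across, 32 mm high. Origin at the centre of its underside.
- jar: Bystander, to be left alone: small white screw jar with black lid, 39 mm across, 42 mm high. Origin at the centre of its underside.
- tweezers: Bystander, to be left alone: steel tweezers lying flat, 122 mm long. Origin at the centre of its underside.
- movement_vise: Bystander, to be left alone: small steel screw vise lying on the desk, 46 x 119 x 31 mm. Origin at the centre of its underside.
- tape_roll: Bystander, to be left alone: roll of tape lying flat, 104 mm across, 25 mm high. Origin at the centre of its underside.
- wooden_stamp: Bystander, to be left alone: wooden hand stamp, 23 x 46 x 57 mm. Origin at the centre of its underside.

How it is judged:
On the way, in this order (a step that is already met when the one before it is completed fails the run):
1. the post is lifted clear of its block (z of work_post in the frame of rest_block above 0.04 m), for 0.2 s.
2. the post is in the mouth of the sleeve with its button held in (horizontal distance between work_post and bench_socket below 0.004 m and height (world z) of work_post below 0.08 m and value of joint button above 0.0028 m), for 0.2 s.
At the end, for the whole second after the job is handed in: The post stands upright (within 0.08 rad) and at rest in the sleeve, its axis within 4 mm of the socket's and its faces square to it within 0.12 rad, its underside less than 50 mm above the desk, with the button sprung out (joint below 1.5 mm) through the window (horizontal distance between work_post and bench_socket below 0.004 m and height (world z) of work_post below 0.05 m and value of joint button below 0.0015 m and angle between work_post's own z axis and vertical below 0.08 rad and angle between the x axis of work_post and the x axis of bench_socket, either way round below 0.12 rad and linear speed of work_post below 0.02 m/s); the robot touches nothing.
It fails at once if the post is driven hard against the socket (more than 45 N, with the fingers bearing on it) (contact force between work_post and bench_socket above 45 N and contact force between the fingers and work_post above 25 N).
It fails at once if the gripper leans on the socket (more than 30 N) (contact force between the arm and bench_socket above 30 N).
It fails at once if a bystander is pushed more than 30 mm from its place (distance of any of staking_block, eye_loupe, jar, tweezers, movement_vise, tape_roll, wooden_stamp from where it was at the start of the episode above 0.03 m).
It also fails if it takes over 59 s, if anything falls off the work surface, if the arm or the gripper's body presses on something with over 40 N, if the wrist force passes 120 N, or if a joint passes its speed limit or range.

## Working session

There is one attempt and no reset: what is moved stays moved. The work goes in short steps, Python scripts to look and compute and a tool call to move; the robot and the scene stay as the last step left them, time stands still between calls to the robot, and variables do not carry over. Pictures are saved under pics/ and viewed, and the job is handed in when it is done.

Besides the shell and the picture viewer there is one more tool, called after "Call:" as name(argument=value, ...) on one line, values as JSON. step_arm: Moves the arm, as the interface text tells. Its arguments: {"type":"object","properties":{"targets":{"type":"array","items":{"type":"number"}},"grip":{"type":"number"},"force":{"type":"number"}},"required":["targets"]}

```bash
mkdir -p pics
cat > h.py <<'E'
import numpy as np,cv2
from station import monitor,imaging,ticket
def save(p,n): cv2.imwrite('pics/'+n,cv2.cvtColor(p['color'],cv2.COLOR_RGB2BGR))
def f(p): return p['color'].shape[0]/2/np.tan(np.radians(p['fov_y'])/2)
def world(p,u,v,d):
    F=f(p);c=np.stack([(u-p['cx'])*d/F,(v-p['cy'])*d/F,d],-1)
    return (c-p['t'])@np.array(p['R'])
def cloud(p):
    v,u=np.mgrid[0:420,0:560];return world(p,u,v,p['depth'])
def proj(p,X):
    c=np.array(p['R'])@X+p['t'];return c[:2]/c[2]*f(p)+[p['cx'],p['cy']]
def atz(p,uv,z):
    R=np.array(p['R']);o=-R.T@p['t'];d=R.T@np.array([(uv[0]-p['cx'])/f(p),(uv[1]-p['cy'])/f(p),1]);return o+d*(z-o[2])/d[2]
E
python3 - <<'E'
from h import *
o=monitor.get_obs();print({k:np.round(v,3) for k,v in o.items()})
for n in('top','side'):
    p=imaging.get_image(n);save(p,n+'0.png');C=cloud(p)
    print(n,p['fov_y'],np.round(-np.array(p['R']).T@p['t'],3))
    for k in('work_post','post_top','post_grip','rest_block','bench_socket','rim_low'):
        for fn in(imaging.search_frame,imaging.mark_of):
            try:
                for r in fn(k,p)[:2]:
                    u,v=r['uv'];print(k,fn.__name__,np.round(r['uv'],1),round(r['score'],2),np.round(C[int(v),int(u)],3))
            except Exception as e: print(k,e)
E
```

```text
{'t': np.float64(0.0), 'q': array([-1.397,  0.053,  1.614,  0.   ,  1.476, -0.119]), 'dq': array([ 0.001,  0.   ,  0.002, -0.001, -0.001,  0.002]), 'effort': array([-1.0000e-03, -3.9368e+01, -3.7018e+01, -0.0000e+00,  7.0000e-03,
       -0.0000e+00]), 'tool_pos': array([ 0.18 , -0.598,  0.23 ]), 'tool_rot': array([-2.521e+00,  1.873e+00,  2.000e-03]), 'contact_force': array([-0.791,  0.22 ,  0.843]), 'wrist_torque': array([-0.006, -0.01 ,  0.054]), 'opening': np.float64(0.085)}
top 54.67198547467223 [ 0.371 -0.192  0.993]
work_post call [300.5 164.2] 0.66 [ 0.653 -0.212  0.082]
work_post call [296.8 167.4] 0.53 [ 0.66  -0.203  0.038]
post_top call [301.2 155.8] 0.76 [ 0.67  -0.215  0.098]
post_grip call [301.  160.5] 0.57 [ 0.658 -0.214  0.096]
post_grip call [300.3 162. ] 0.49 [ 0.656 -0.212  0.09 ]
rest_block call [300.6 172. ] 0.96 [ 0.65  -0.213  0.027]
rest_block call [352.2 234.1] 0.52 [ 0.482 -0.319  0.116]
rest_block call [301.8 167.5] 0.7 [ 0.655 -0.215  0.052]
bench_socket call [353.5 236.4] 0.73 [ 0.478 -0.321  0.111]
bench_socket call [350.1 238. ] 0.67 [ 0.478 -0.32   0.
[... 314 characters left out ...]
2 -0.25   0.026]
post_top call [333.6 200.3] 0.85 [ 0.66  -0.223  0.063]
post_top call [368.9 256.3] 0.25 [ 0.668 -0.438  0.024]
post_top call [337.4 187.8] 0.82 [ 0.674 -0.211  0.094]
post_grip call [333.1 201.5] 0.61 [ 0.66  -0.224  0.061]
post_grip call [299.4 174. ] 0.21 [ 0.664  0.091 -0.003]
post_grip call [332.8 201. ] 0.56 [ 0.658 -0.22   0.059]
rest_block call [330.  216.5] 0.72 [ 0.647 -0.237  0.024]
rest_block call [331.7 219.8] 0.88 [ 0.646 -0.247  0.021]
bench_socket call [285.6 241. ] 0.77 [ 0.491 -0.35   0.044]
bench_socket call [285.1 250.5] 0.64 [ 0.489 -0.359  0.024]
rim_low call [285.  239.4] 0.97 [ 0.493 -0.345  0.046]
rim_low call [284.4 214.6] 0.6 [ 0.49  -0.35   0.118]
```

Run:
```python
import cv2
a=cv2.imread('pics/top0.png');cv2.imwrite('pics/top0z.png',cv2.resize(a[120:290,230:430],None,fx=4,fy=3.5*4/3.5,interpolation=cv2.INTER_CUBIC)[:600])
a=cv2.imread('pics/side0.png');cv2.imwrite('pics/side0z.png',cv2.resize(a[160:300,220:400],None,fx=4,fy=4,interpolation=cv2.INTER_CUBIC))
```

```text
(no output)
```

View pics/top0.png

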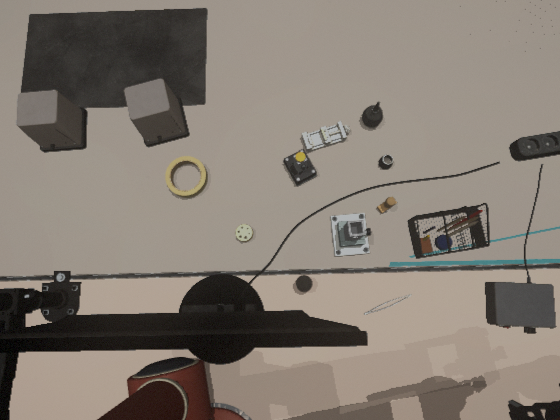

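View pics/side0.png

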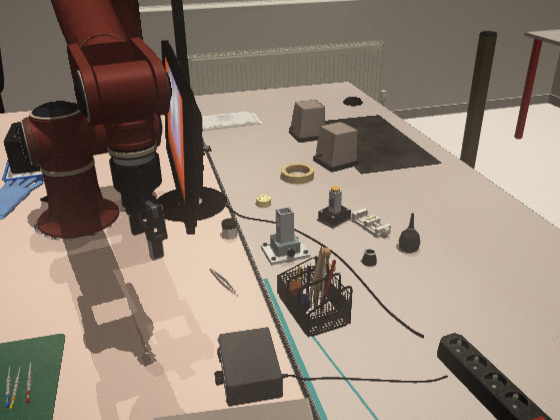

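```bash
sleep 1
```

```text
(no output)
```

View pics/top0z.png

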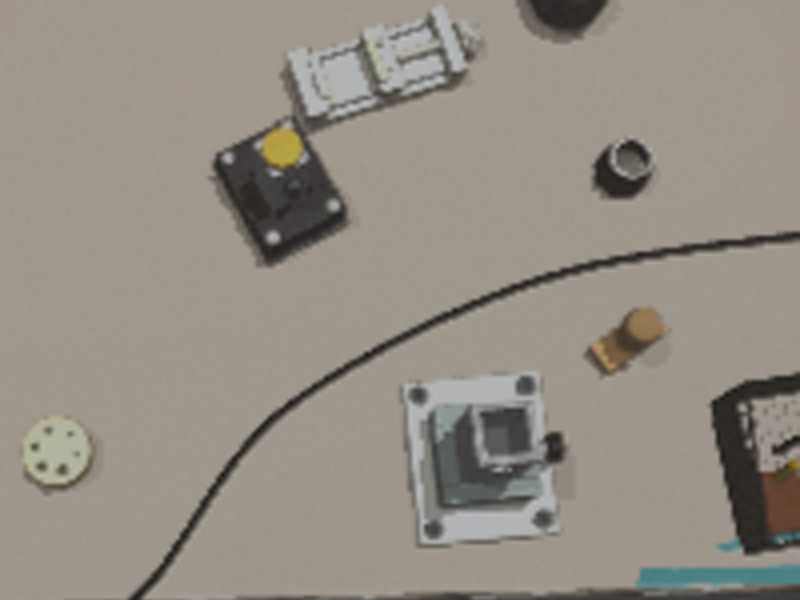

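View pics/side0z.png

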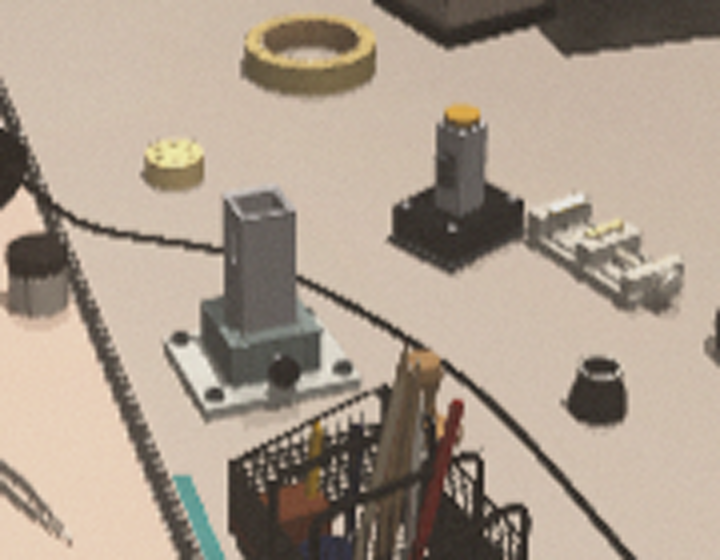

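Run:
```python
from h import *
for n in('top','side'):
    p=imaging.get_image(n);C=cloud(p);col=p['color'].astype(int)
    v,u=np.mgrid[0:420,0:560]
    # pad
    m=(np.hypot(C[...,0]-.665,C[...,1]+.213)<.05)&(col[...,0]-col[...,2]>80)&(C[...,2]>.07)
    uv=[u[m].mean(),v[m].mean()];print(n,'pad',m.sum(),uv,np.round(atz(p,uv,.096),4),np.median(C[m],0))
    # block top
    def rect(m,z,lab):
        pts=np.array([atz(p,(a,b),z)[:2] for a,b in zip(u[m],v[m])])
        r=cv2.minAreaRect((pts*1000).astype(np.float32));print(n,lab,m.sum(),np.round(r[0],1),np.round(r[1],1),round(r[2],1),'mean',np.round(pts.mean(0)*1000,1))
    near=np.hypot(C[...,0]-.65,C[...,1]+.213)<.065
    m=near&(abs(C[...,2]-.028)<.006)&(col.sum(-1)<190);rect(m,.028,'block')
    near=np.hypot(C[...,0]-.475,C[...,1]+.32)<.075
    z=C[...,2]
    print('hist',np.histogram(z[near],np.arange(0,.14,.006)))
    m=near&(z>.09);rect(m,np.percentile(z[m],90),'rim');print(np.percentile(z[m],[50,80,90,95,99]))
    m=near&(abs(z-.010)<.008)&(col.sum(-1)>300)&(col.max(-1)-col.min(-1)<25);print(np.median(z[m]));rect(m,.01,'flange')
    x=np.full((420,560,3),0,np.uint8);x[m]=255
    m=near&(abs(z-.10)<.04);x[m,0]=255
    cv2.imwrite('pics/mask_%s.png'%n,x)
```

```text
top pad 71 [np.float64(299.943661971831), np.float64(156.33802816901408)] [ 0.6672 -0.2121  0.096 ] [ 0.66710733 -0.21215986  0.09605654]
top block 303 [ 664.9 -212. ] [70.2 53.8] 26.9 mean [ 656.6 -210.4]
hist (array([802, 560, 156,  14,  29,  42, 255,  54,  13,  13,  15,  19,  17,
        24,  11,  22,  19,  20,  26,  97,  12,   0,   0]), array([0.   , 0.006, 0.012, 0.018, 0.024, 0.03 , 0.036, 0.042, 0.048,
       0.054, 0.06 , 0.066, 0.072, 0.078, 0.084, 0.09 , 0.096, 0.102,
       0.108, 0.114, 0.12 , 0.126, 0.132, 0.138]))
top rim 196 [ 493.8 -326.4] [36.8 38.2] 3.7 mean [ 493.9 -327.1]
[0.11602539 0.11853306 0.11935706 0.12014317 0.121202  ]
0.009182575454562868
top flange 894 [ 473.4 -320.2] [145.9 142.6] 5.9 mean [ 482.1 -320.5]
side pad 30 [np.float64(335.23333333333335), np.float64(188.03333333333333)] [ 0.666  -0.2192  0.096 ] [ 0.66827829 -0.21535755  0.09263537]
side block 165 [ 664.6 -222. ] [72.1 59.1] 26.5 mean [ 661.3 -229.3]
hist (array([145, 320,  63,  63,  81,  86, 165,  39,  34,  43,  37,  40,  44,
        31,  43,  37,  43,  61,  78,  54,   0,   0,   0]), array([0.   , 0.006, 0.012, 0.018, 0.024, 0.03 , 0.036, 0.042, 0.048,
       0.054, 0.06 , 0.066, 0.072, 0.078, 0.084, 0.09 , 0.096, 0.102,
       0.108, 0.114, 0.12 , 0.126, 0.132, 0.138]))
side rim 273 [ 491.1 -350.2] [84.1 39.8] 74.9 mean [ 490.9 -350.6]
[0.10738258 0.11394267 0.11567488 0.11641721 0.11769622]
0.007608015717515267
side flange 345 [ 493.4 -336.8] [101.9  94.3] 3.6 mean [ 483.9 -349.4]
```

```bash
cat > ov.py <<'E'
from h import *
import sys
def box(x,y,yaw,lx,ly,z0,z1):
    c,s=np.cos(yaw),np.sin(yaw);o=[]
    for z in(z0,z1):
        for a,b in((1,1),(-1,1),(-1,-1),(1,-1)):
            dx,dy=a*lx/2,b*ly/2;o.append([x+c*dx-s*dy,y+s*dx+c*dy,z])
    return np.array(o)
def draw(im,p,B,col,off,s):
    q=np.array([proj(p,b) for b in B]);q=((q+.5-off)*s-.5)
    for i in range(4):
        for a,b in((i,(i+1)%4),(i+4,(i+1)%4+4),(i,i+4)):
            cv2.line(im,tuple(int(k*8) for k in q[a]),tuple(int(k*8) for k in q[b]),col,1,cv2.LINE_AA,3)
def over(post,sock,rim,tag):
    for n,off,sz in(('top',(270,120),(110,140)),('side',(255,170),(105,95))):
        p=imaging.get_image(n);s=6 if n=='side' else 5
        if n=='top': off=(275,135);sz=(110,120)
        im=cv2.cvtColor(p['color'],cv2.COLOR_RGB2BGR)[off[1]:off[1]+sz[1],off[0]:off[0]+sz[0]]
        im=cv2.resize(im,None,fx=s,fy=s,interpolation=cv2.INTER_CUBIC)
        x,y,w=post;off=np.array(off)
        draw(im,p,box(x,y,w,.076,.058,0,.028),(0,255,0),off,s)
        draw(im,p,box(x,y,w,.024,.024,.028,.096),(0,0,255),off,s)
        x,y,w=sock
        draw(im,p,box(x,y,w,.1,.084,0,.01),(0,255,0),off,s)
        draw(im,p,box(x,y,w,.034,.034,.04,rim),(0,0,255),off,s)
        cv2.imwrite('pics/ov_%s_%s.png'%(n,tag),im)
E
python3 - <<'E'
from ov import *
over((.6665,-.2125,np.radians(26.7)),(.4935,-.3265,np.radians(4.5)),.117,'a')
E
```

```text
(no output)
```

View pics/ov_top_a.png

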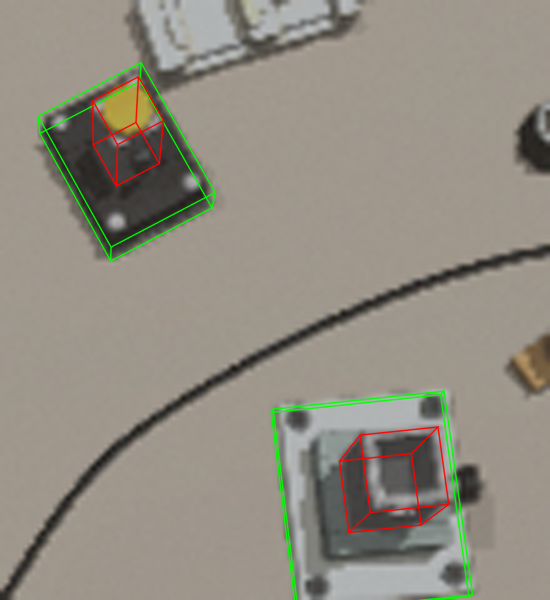

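View pics/ov_side_a.png

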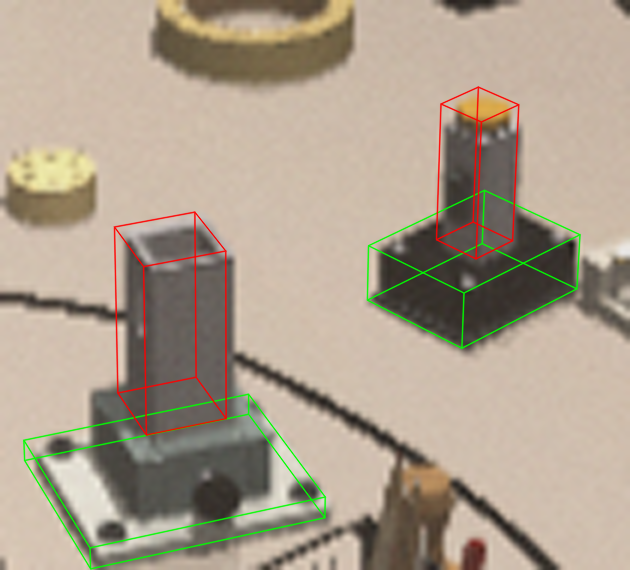

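Run:
```python
from h import *
for n,o,w,h in(('top',(325,205),55,55),('side',(255,180),60,90),):
    p=imaging.get_image(n);s=10 if n=='top' else 6.5
    im=cv2.cvtColor(p['color'],cv2.COLOR_RGB2BGR)[o[1]:o[1]+h,o[0]:o[0]+w]
    im=cv2.resize(im,None,fx=s,fy=s,interpolation=cv2.INTER_CUBIC)
    for k in range(0,max(w,h),10):
        for a in(0,1):
            pos=int((k+.5)*s)
            if a: cv2.line(im,(pos,0),(pos,5),(0,0,255),1);cv2.putText(im,str(o[0]+k),(pos,15),0,.35,(0,0,255))
            else: cv2.line(im,(0,pos),(5,pos),(0,0,255),1);cv2.putText(im,str(o[1]+k),(6,pos),0,.35,(0,0,255))
    cv2.imwrite('pics/zs_%s.png'%n,im)
```

```text
(no output)
```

View pics/zs_top.png

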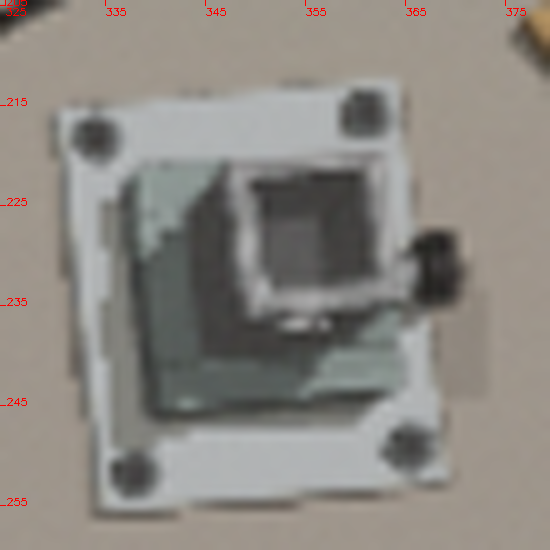

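View pics/zs_side.png

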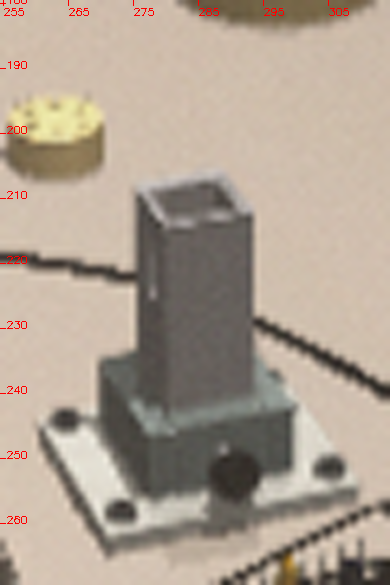

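```bash
cat > fit.py <<'E'
from ov import *
from scipy.optimize import least_squares
T=imaging.get_image('top');S=imaging.get_image('side')
def px(z,o,s): return np.array(o)+(np.array(z,float)+.5)/s-.5
t=lambda z:px(z,(325,205),10); s_=lambda z:px(z,(255,180),6.5)
ta=lambda z:px(z,(275,135),5); sa=lambda z:px(z,(255,170),6)
# corner index order: (+,+),(-,+),(-,-),(+,-)
# top view: up=+x,right=-y => TL=(+,+)0, BL=(-,+)1, BR=2, TR=3
fl_t={0:(60,115),1:(103,515),2:(440,485),3:(397,88)}
ri_t={0:(248,172),1:(262,303),2:(385,290),3:(375,165)}   # bore inner edge
ro_t={0:(232,163),1:(255,312),2:(402,300),3:(390,155)}
# side view: right=+x; up/away=+y : left=(-,+)1, front=(-,-)2, right=(+,-)3, back=(+,+)0
ro_s={1:(136,186),0:(222,173),3:(252,212),2:(165,228)}
fl_s={1:(38,432),2:(110,550),3:(357,490)}
def res(v):
    x,y,w,rim,h,px_,py_,pw,ot,os_=*v[:8],v[8:10],v[10:12]
    r=[]
    def add(P,o,B,d,fn,wt=1):
        for i,z in d.items(): r.extend(wt*(proj(P,B[i+4])+o-fn(z)))
    F=box(x,y,w,.1,.084,0,h);RO=box(x,y,w,.034,.034,0,rim);RI=box(x,y,w,.026,.026,0,rim-.002)
    add(T,ot,F,fl_t,t);add(T,ot,RO,ro_t,t);add(S,os_,RO,ro_s,s_);add(S,os_,F,fl_s,s_)
    r.extend(2*(proj(T,np.array([px_,py_,.096]))+ot-[299.94,156.34]))
    r.extend(2*(proj(S,np.array([px_,py_,.096]))+os_-sa((485,110))))
    B=box(px_,py_,pw,.076,.058,0,.028)
    add(T,ot,B,{0:(43,117),2:(212,192),3:(142,66),1:(110,248)},ta)
    add(S,os_,B,{1:(378,252),2:(468,300),3:(580,238)},sa)
    r.extend(np.array(v[8:12])/1.5); r.append((h-.01)/.002)
    return np.array(r)
q=least_squares(res,[.487,-.325,.08,.117,.01,.6665,-.2125,.466,0,0,0,0],loss='soft_l1')
np.set_printoptions(suppress=True)
if __name__=='__main__':
    print(np.round(q.x,4),np.degrees(q.x[[2,7]]));print(np.round(res(q.x),1))
    over(q.x[[5,6,7]],q.x[[0,1,2]],q.x[3],'b')
E
python3 fit.py
```

```text
[ 0.4958 -0.3297  0.0635  0.1186  0.007   0.6678 -0.2132  0.4612 -0.3533
  0.5258  0.313   1.0388] [ 3.63545144 26.42360028]
[-0.3 -0.2 -0.2  0.4  0.9  0.4  0.1 -0.6  0.1 -0.1 -0.4  0.5  0.6  0.3
 -0.1 -0.7 -0.2  0.   0.  -0.4  0.4  0.2 -0.   0.2 -0.2 -0.8 -0.7 -0.8
  0.7  0.3  0.2  0.5 -0.1  0.1 -1.1 -0.3  0.4  0.1 -0.3 -0.7 -0.1 -0.3
 -0.8 -0.1  0.1 -0.2  0.8  0.5 -0.2  0.4  0.2  0.7 -1.5]
```

```bash
sleep 0
```

```text
(no output)
```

View pics/ov_top_b.png

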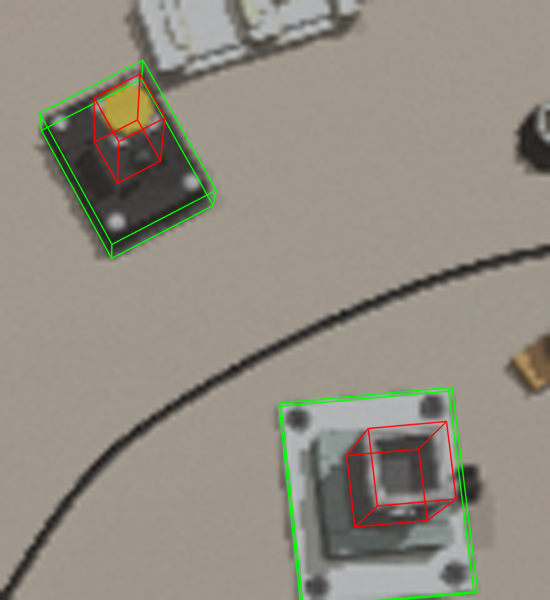

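View pics/ov_side_b.png

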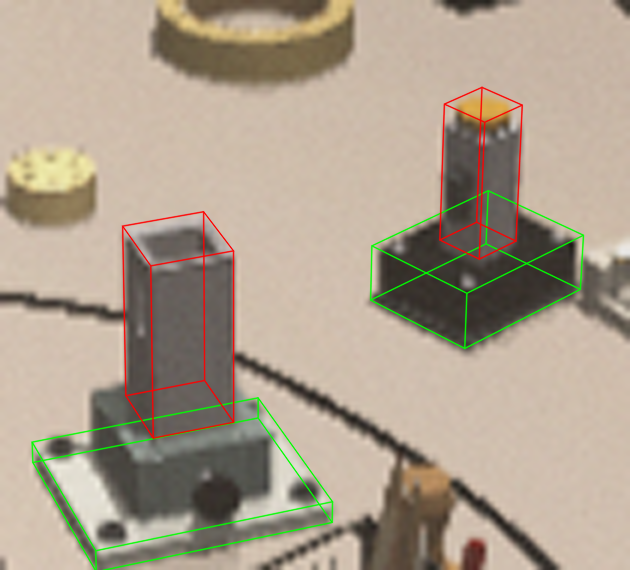

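```bash
cat > mv.py <<'E'
from h import *
from scipy.spatial.transform import Rotation as Ro
np.set_printoptions(suppress=True)
def st():
    o=monitor.get_obs();R=Ro.from_rotvec(o['tool_rot']).as_matrix()
    print('t %.2f'%o['t'],'pos',np.round(o['tool_pos'],4),'yaw x %.2f'%np.degrees(np.arctan2(R[1,0],R[0,0])),'tz',np.round(R[:,2],4),'op %.4f'%o['opening'],'F',np.round(o['contact_force'],2),'M',np.round(o['wrist_torque'],2))
    return np.array(o['tool_pos']),R
def to(P,yaw=None):
    p,R=st();d=R.T@(np.array(P)-p);y0=np.arctan2(R[1,0],R[0,0])
    roll=None
    if yaw is not None:
        roll=-(np.radians(yaw)-y0);roll=(roll+np.pi/2)%np.pi-np.pi/2
    print('shift',np.round(d,4),'roll',roll)
E
python3 -c "
from mv import *
to((.5,-.45,.3),26.5);to((.667,-.2127,.25),26.5);print(monitor.get_obs()['q'])"
```

```text
t 1.80 pos [ 0.1804 -0.5984  0.2313] yaw x -73.22 tz [ 0.  0. -1.] op 0.0852 F [-0.47 -0.69  0.25] M [ 0.02  0.   -0.01]
shift [-0.0498 -0.3488 -0.0687] roll 1.4010882024926659
t 1.80 pos [ 0.1804 -0.5984  0.2313] yaw x -73.22 tz [ 0.  0. -1.] op 0.0852 F [-0.47 -0.69  0.25] M [ 0.02  0.   -0.01]
shift [-0.2288 -0.5772 -0.0187] roll 1.4010882024926659
[-1.39697652  0.05270831  1.61290432  0.00002637  1.47600778 -0.11898681]
```

Call:
step_arm(targets=[-0.015,-0.038,-0.02,-0.12,-0.03,-0.077,-0.02,-0.24,-0.046,-0.115,-0.02,-0.36,-0.061,-0.154,-0.02,-0.48,-0.076,-0.192,-0.02,-0.6,-0.092,-0.231,-0.02,-0.72,-0.107,-0.269,-0.02,-0.84,-0.122,-0.308,-0.02,-0.96,-0.137,-0.346,-0.02,-1.08,-0.153,-0.385,-0.02,-1.2,-0.168,-0.423,-0.02,-1.32,-0.183,-0.462,-0.02,-1.44], grip=0.0854, force=40)

```text
t: 2.8
tool_pos: [0.5704, -0.2889, 0.2515]
tool_rot: [3.13, 0.264, 0.001]
contact_force: [0.0, -1.1, -0.6]
opening: 0.0856
```

```bash
python3 -c "
from mv import *
to((.667,-.2127,.2),26.5);print(monitor.get_obs()['q'])"
```

```text
t 2.80 pos [ 0.5704 -0.2889  0.2515] yaw x 9.64 tz [ 0.0004 -0.0003 -1.    ] op 0.0856 F [ 0.03 -1.08 -0.63] M [0.02 0.   0.06]
shift [ 0.108  -0.059   0.0515] roll -0.29434586732631174
[-0.58512434  0.07478936  1.55615771 -0.00006242  1.5101662  -0.7532869 ]
```

Call:
step_arm(targets=[0.036,-0.02,0.03,-0.1,0.072,-0.04,0.06,-0.2,0.108,-0.059,0.08,-0.294,0.108,-0.059,0.1,-0.294,0.108,-0.059,0.1,-0.294,0.108,-0.059,0.1,-0.294])

```text
t: 3.3
tool_pos: [0.666, -0.2111, 0.1481]
tool_rot: [-3.055, -0.722, 0.007]
contact_force: [0.9, -0.8, 1.2]
opening: 0.0854
```

Run:
```python
from mv import *
to((.667,-.2127,.056),26.5)
for n,o in(('top',(270,125)),('side',(290,110))):
    p=imaging.get_image(n)
    im=cv2.cvtColor(p['color'],cv2.COLOR_RGB2BGR)[o[1]:o[1]+120,o[0]:o[0]+100]
    cv2.imwrite('pics/g1_%s.png'%n,cv2.resize(im,None,fx=5,fy=5,interpolation=cv2.INTER_CUBIC))
    print(n,proj(p,monitor.get_obs()['tool_pos']))
```

```text
t 3.30 pos [ 0.666  -0.2111  0.1481] yaw x 26.59 tz [-0.0053  0.0017 -1.    ] op 0.0854 F [ 0.86 -0.78  1.15] M [ 0.05 -0.02 -0.03]
shift [0.0005 0.0022 0.0921] roll 0.0014936566795529238
top [300.46480848 148.54095167]
side [335.65534234 167.31878324]
```

View pics/g1_side.png

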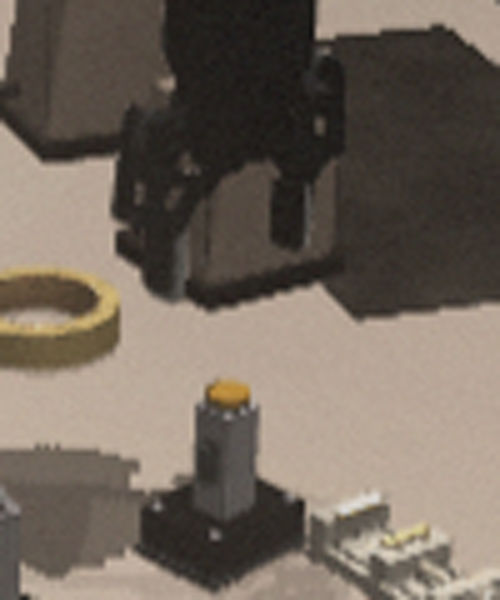

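View pics/g1_top.png

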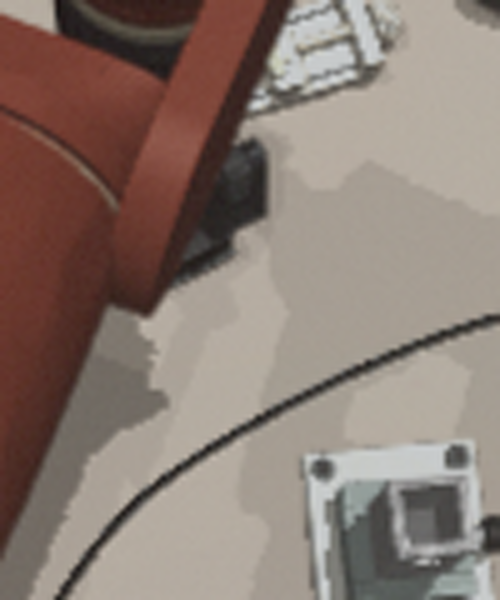

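Call:
step_arm(targets=[0.0005,0.002,0.03,0,0.0005,0.002,0.06,0,0.0005,0.002,0.08,0,0.0005,0.002,0.092,0,0.0005,0.002,0.092,0,0.0005,0.002,0.092,0])

```text
t: 3.9
tool_pos: [0.669, -0.2163, 0.0624]
tool_rot: [3.056, 0.716, 0.004]
contact_force: [0.6, 0.1, 0.5]
opening: 0.0854
```

Run:
```python
from mv import *
to((.667,-.2127,.056),26.5)
for n,o in(('side',(290,110)),):
    p=imaging.get_image(n)
    im=cv2.cvtColor(p['color'],cv2.COLOR_RGB2BGR)[o[1]:o[1]+120,o[0]:o[0]+100]
    cv2.imwrite('pics/g2_%s.png'%n,cv2.resize(im,None,fx=5,fy=5,interpolation=cv2.INTER_CUBIC))
```

```text
t 3.90 pos [ 0.669  -0.2163  0.0624] yaw x 26.39 tz [ 0.0033 -0.0022 -1.    ] op 0.0854 F [0.6  0.07 0.53] M [ 0.03 -0.01 -0.02]
shift [-0.0003 -0.0041  0.0064] roll -0.0019448438893325815
```

View pics/g2_side.png

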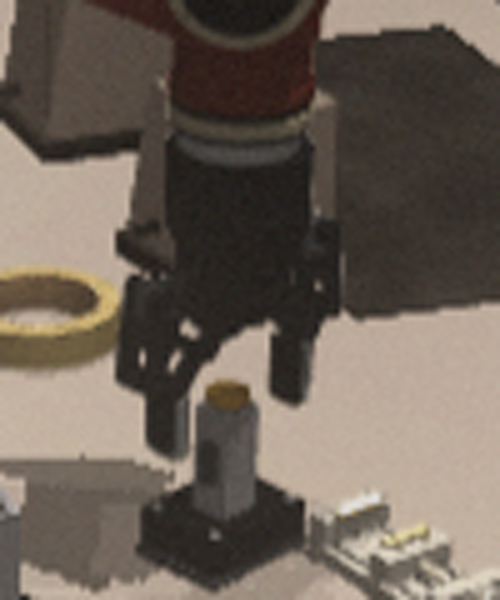

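Call:
step_arm(targets=[-0.0003,-0.004,0.006,0,-0.0003,-0.004,0.006,0,-0.0003,-0.004,0.006,0,-0.0003,-0.004,0.006,0])

```text
t: 4.28
tool_pos: [0.6683, -0.213, 0.0584]
tool_rot: [3.054, 0.717, 0.008]
contact_force: [1.2, 1.0, -0.2]
opening: 0.0853
```

Run:
```python
from mv import *
to((.667,-.2127,.056),26.5)
```

```text
t 4.28 pos [ 0.6683 -0.213   0.0584] yaw x 26.42 tz [ 0.0063 -0.0035 -1.    ] op 0.0853 F [ 1.21  0.98 -0.16] M [ 0.05 -0.01  0.01]
shift [-0.001  -0.0009  0.0024] roll -0.0014798790141172802
```

Call:
step_arm(targets=[-0.001,-0.001,0.0025,0,-0.001,-0.001,0.0025,0,-0.001,-0.001,0.0025,0,-0.001,-0.001,0.0025,0,-0.001,-0.001,0.0025,0,-0.001,-0.001,0.0025,0,-0.001,-0.001,0.0025,0,-0.001,-0.001,0.0025,0,-0.001,-0.001,0.0025,0], grip=0.0, force=40)

```text
t: 5.03
tool_pos: [0.6672, -0.2126, 0.0561]
tool_rot: [3.054, 0.717, 0.009]
contact_force: [1.4, 0.4, 0.4]
opening: 0.0234
```

Run:
```python
from mv import *
to((.667,-.2127,.056),26.5)
```

```text
t 5.03 pos [ 0.6672 -0.2126  0.0561] yaw x 26.42 tz [ 0.007  -0.0036 -1.    ] op 0.0234 F [1.39 0.41 0.44] M [ 0.05 -0.23  0.01]
shift [-0.0003  0.      0.0001] roll -0.0014675844220366496
```

Call:
step_arm(targets=[0,0,-0.015,0,0,0,-0.035,0,0,0,-0.06,0,0.001,0,-0.09,0,0.001,0,-0.12,0,0.001,0,-0.15,0,0.001,0,-0.165,0,0.001,0,-0.165,0])

```text
t: 5.7
tool_pos: [0.669, -0.2126, 0.2277]
tool_rot: [3.048, 0.715, 0.021]
contact_force: [1.0, -1.1, 0.0]
opening: 0.0233
```

Run:
```python
from mv import *
to((.4935,-.3275,.22),3.8)
```

```text
t 5.70 pos [ 0.669  -0.2126  0.2277] yaw x 26.42 tz [ 0.0153 -0.0075 -0.9999] op 0.0233 F [ 1.05 -1.14  0.05] M [-0.03  0.07 -0.04]
shift [-0.2084  0.0248  0.0059] roll 0.3947181163672
```

Call:
step_arm(targets=[-0.025,0.003,0,0.05,-0.055,0.006,0,0.1,-0.085,0.01,0,0.15,-0.115,0.014,0,0.21,-0.145,0.018,0,0.27,-0.175,0.021,0,0.33,-0.2,0.024,0,0.39,-0.208,0.025,0,0.395,-0.208,0.025,0,0.395,-0.208,0.025,0,0.395])

```text
t: 6.53
tool_pos: [0.4935, -0.327, 0.2244]
tool_rot: [3.134, 0.104, 0.022]
contact_force: [-0.4, -0.1, -1.5]
opening: 0.0235
```

Run:
```python
from mv import *
to((.4935,-.3275,.18),3.8)
for n,o,w,h in(('side',(240,120),100,150),('top',(300,180),100,100)):
    p=imaging.get_image(n)
    im=cv2.cvtColor(p['color'],cv2.COLOR_RGB2BGR)[o[1]:o[1]+h,o[0]:o[0]+w]
    cv2.imwrite('pics/g3_%s.png'%n,cv2.resize(im,None,fx=4,fy=4,interpolation=cv2.INTER_CUBIC))
to((.4935,-.3275,.18),3.8)
```

```text
t 6.53 pos [ 0.4935 -0.327   0.2244] yaw x 3.79 tz [ 0.0141 -0.0057 -0.9999] op 0.0235 F [-0.36 -0.11 -1.51] M [-0.01 -0.03  0.01]
shift [-0.0007  0.0002  0.0444] roll -0.0001735431077523053
t 6.63 pos [ 0.4944 -0.3266  0.2251] yaw x 3.87 tz [ 0.0147 -0.0064 -0.9999] op 0.0235 F [ 0.42 -0.14 -1.57] M [-0.01  0.04 -0.01]
shift [-0.0016  0.0005  0.0451] roll 0.0012738252232771252
```

View pics/g3_side.png

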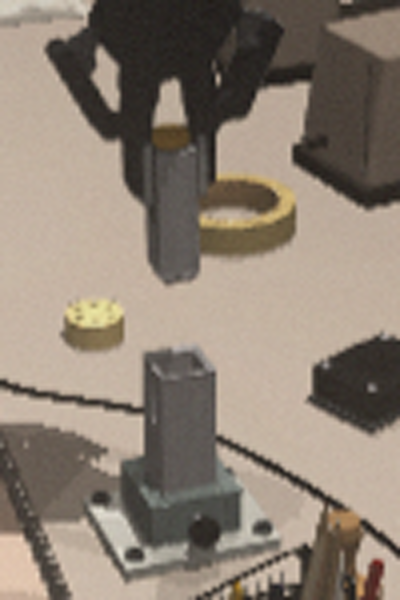

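View pics/g3_top.png

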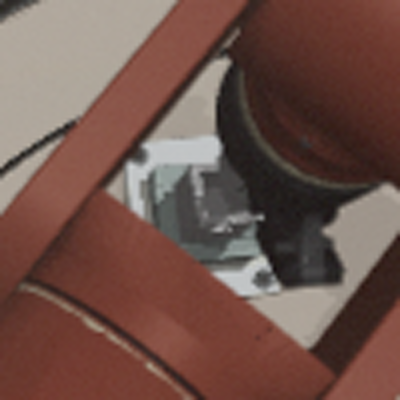

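```bash
cat > ov2.py <<'E'
from ov import *
from mv import st
def go(tag,sock,rim,off=(0,0),o=(262,150),w=50,h=75,s=8,dz=.05):
    pos,R=st();p=imaging.get_image('side')
    im=cv2.cvtColor(p['color'],cv2.COLOR_RGB2BGR)[o[1]:o[1]+h,o[0]:o[0]+w]
    im=cv2.resize(im,None,fx=s,fy=s,interpolation=cv2.INTER_CUBIC)
    B=[]
    for z,l in((dz-.006,.012),(dz-.09,.012)):
        for a,b in((1,1),(-1,1),(-1,-1),(1,-1)): B.append(pos+R@np.array([a*l,b*l,z]))
    oo=np.array(o)-off
    draw(im,p,np.array(B),(0,0,255),oo,s)
    draw(im,p,box(*sock,.034,.034,.04,rim),(0,255,0),oo,s)
    cv2.imwrite('pics/%s.png'%tag,im)
E
python3 - <<'E'
from ov2 import *
go('g4',(.4945,-.3283,np.radians(3.9)),.118)
E
```

```text
t 6.63 pos [ 0.4944 -0.3266  0.2251] yaw x 3.87 tz [ 0.0147 -0.0064 -0.9999] op 0.0235 F [ 0.42 -0.14 -1.57] M [-0.01  0.04 -0.01]
```

View pics/g4.png

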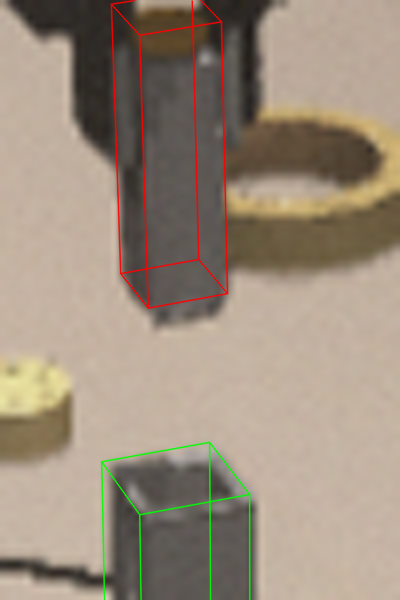

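Call:
step_arm(targets=[0.0008,0.0015,0.015,0,0.001,0.0015,0.03,0,0.001,0.0015,0.045,0,0.001,0.0015,0.05,0,0.001,0.0015,0.05,0])

```text
t: 7.1
tool_pos: [0.4962, -0.327, 0.1731]
tool_rot: [3.135, 0.109, 0.019]
contact_force: [-0.6, -1.2, -1.1]
opening: 0.0234
```

Run:
```python
from ov2 import *
go('g5',(.4958,-.3292,np.radians(3.9)),.118,o=(262,175),w=50,h=70)
from mv import to
to((.4945,-.3282,.165),3.9)
```

```text
t 7.10 pos [ 0.4962 -0.327   0.1731] yaw x 3.97 tz [ 0.012  -0.0041 -0.9999] op 0.0234 F [-0.56 -1.18 -1.12] M [ 0.02  0.04 -0.03]
t 7.15 pos [ 0.4967 -0.3276  0.1746] yaw x 3.96 tz [ 0.0137 -0.0056 -0.9999] op 0.0235 F [-0.32 -0.17 -0.9 ] M [-0.04 -0.01 -0.01]
shift [-0.0024  0.0003  0.0096] roll 0.001036323650779103
```

View pics/g5.png

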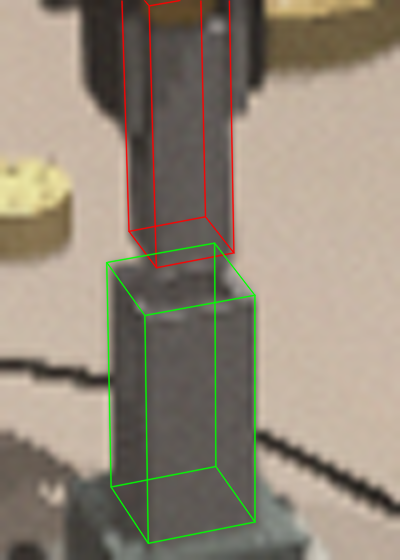

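Call:
step_arm(targets=[0,0.0005,0.005,0,0,0.0005,0.01,0,0,0.0005,0.014,0,0,0.0005,0.018,0,0,0.0005,0.02,0])

```text
t: 7.57
tool_pos: [0.4969, -0.3282, 0.1541]
tool_rot: [3.134, 0.108, 0.021]
contact_force: [0.2, 0.3, -1.8]
opening: 0.0237
```

Run:
```python
from mv import to
to((.4965,-.328,.13),3.9)
```

```text
t 7.57 pos [ 0.4969 -0.3282  0.1541] yaw x 3.95 tz [ 0.0135 -0.0053 -0.9999] op 0.0237 F [ 0.23  0.34 -1.78] M [-0.01  0.01  0.02]
shift [-0.0007 -0.0004  0.0241] roll 0.0008965797165023659
```

Call:
step_arm(targets=[0,0,0.004,0,0,0,0.008,0,0,0,0.012,0,0,0,0.016,0,0,0,0.02,0,0,0,0.02,0])

```text
t: 8.07
tool_pos: [0.4967, -0.3278, 0.1328]
tool_rot: [3.135, 0.108, 0.019]
contact_force: [-0.0, -0.3, -2.7]
opening: 0.0235
```

Run:
```python
from ov2 import *
go('g6',(.4963,-.3292,np.radians(3.9)),.118,o=(262,175),w=50,h=70)
```

```text
t 8.07 pos [ 0.4967 -0.3278  0.1328] yaw x 3.95 tz [ 0.0122 -0.004  -0.9999] op 0.0235 F [-0.03 -0.34 -2.73] M [ 0.01 -0.01  0.02]
```

View pics/g6.png

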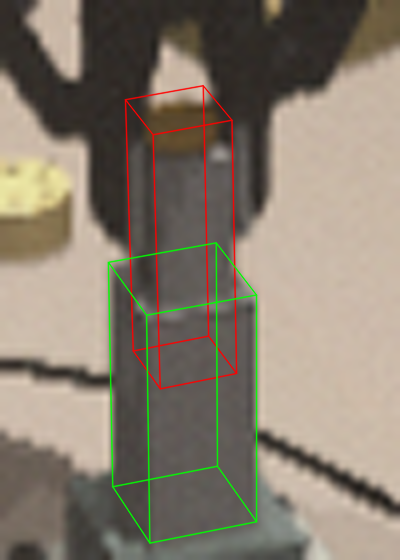

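Call:
step_arm(targets=[0,0,0.002,0,0,0,0.004,0,0,0,0.006,0,0,0,0.008,0,0,0,0.01,0])

```text
t: 8.53
tool_pos: [0.497, -0.3281, 0.1231]
tool_rot: [3.135, 0.108, 0.02]
contact_force: [-1.2, -0.3, -1.8]
opening: 0.0233
```

```bash
python3 -c "
from mv import *
st()"
```

```text
t 8.53 pos [ 0.497  -0.3281  0.1231] yaw x 3.95 tz [ 0.0128 -0.0045 -0.9999] op 0.0233 F [-1.18 -0.34 -1.78] M [0.03 0.22 0.02]
```

Button has started into the lip (moment rises slightly, no axial force). Creep on to the rim.

Call:
step_arm(targets=[0,0,0.001,0,0,0,0.002,0,0,0,0.003,0,0,0,0.003,0])

```text
t: 8.87
tool_pos: [0.497, -0.328, 0.1199]
tool_rot: [3.135, 0.108, 0.02]
contact_force: [-1.3, -0.8, -1.1]
opening: 0.0233
```

```bash
python3 -c "
from mv import *
st()"
```

```text
t 8.87 pos [ 0.497  -0.328   0.1199] yaw x 3.95 tz [ 0.0127 -0.0044 -0.9999] op 0.0233 F [-1.26 -0.79 -1.12] M [-0.01  0.18 -0.03]
```

Call:
step_arm(targets=[0,0,0.0005,0,0,0,0.001,0,0,0,0.0015,0,0,0,0.002,0])

```text
t: 9.2
tool_pos: [0.4971, -0.3281, 0.1186]
tool_rot: [3.135, 0.108, 0.019]
contact_force: [-2.8, -0.1, 5.3]
opening: 0.0237
```

```bash
python3 -c "
from mv import *
st()"
```

```text
t 9.20 pos [ 0.4971 -0.3281  0.1186] yaw x 3.95 tz [ 0.0125 -0.0045 -0.9999] op 0.0237 F [-2.8  -0.06  5.28] M [ 0.26  0.67 -0.1 ]
```

Call:
step_arm(targets=[0,0,0,0,0,0,0,0,0,0,0,0,0,0,0,0,0,0,0,0,0,0,0,0], grip=0.07)

```text
t: 9.7
tool_pos: [0.4971, -0.3281, 0.1186]
tool_rot: [3.135, 0.108, 0.02]
contact_force: [0.7, -0.4, -0.3]
opening: 0.0702
```

Run:
```python
from ov2 import *
go('g7',(.4963,-.3292,np.radians(3.9)),.1185,o=(262,175),w=50,h=70,dz=.05)
```

```text
t 9.70 pos [ 0.4971 -0.3281  0.1186] yaw x 3.95 tz [ 0.0127 -0.0045 -0.9999] op 0.0702 F [ 0.67 -0.38 -0.29] M [ 0.02 -0.01  0.  ]
```

View pics/g7.png

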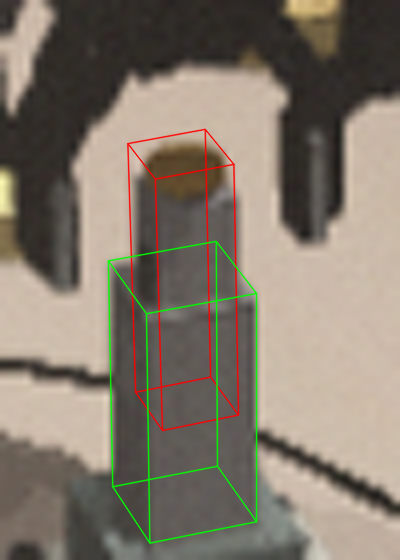

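Call:
step_arm(targets=[0,0,-0.02,0,0,0,-0.045,0,0,0,-0.07,0,0,0,-0.08,0,0,0,-0.08,0])

```text
t: 10.17
tool_pos: [0.4976, -0.3291, 0.2024]
tool_rot: [3.13, 0.108, 0.027]
contact_force: [0.3, 1.1, 0.3]
opening: 0.0699
```

Call:
step_arm(targets=[0,0,0,0,0,0,0,0,0,0,0,0,0,0,0,0,0,0,0,0,0,0,0,0,0,0,0,0,0,0,0,0,0,0,0,0], grip=0)

```text
t: 10.92
tool_pos: [0.4976, -0.329, 0.2023]
tool_rot: [3.13, 0.108, 0.027]
contact_force: [0.1, -0.1, -0.8]
opening: -0.0001
```

Run:
```python
from ov2 import *
from mv import to
go('g8',(.4963,-.3292,np.radians(3.9)),.1185,o=(262,165),w=50,h=75,dz=.05)
to((.497,-.328,.165),3.95)
```

```text
t 10.92 pos [ 0.4976 -0.329   0.2023] yaw x 3.95 tz [ 0.0177 -0.0088 -0.9998] op -0.0001 F [ 0.08 -0.11 -0.84] M [-0.03 -0.    0.  ]
t 10.97 pos [ 0.4976 -0.3291  0.2024] yaw x 3.95 tz [ 0.0178 -0.0089 -0.9998] op 0.0000 F [ 1.02 -0.25  0.53] M [ 0.03 -0.01  0.02]
shift [-0.0012 -0.0015  0.0374] roll 3.071720328384764e-05
```

View pics/g8.png

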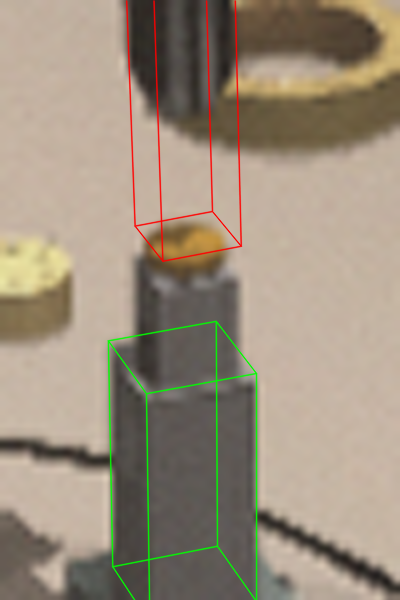

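Call:
step_arm(targets=[-0.0005,-0.001,0.012,0,-0.001,-0.0015,0.024,0,-0.001,-0.0015,0.036,0,-0.001,-0.0015,0.038,0,-0.001,-0.0015,0.04,0,-0.001,-0.0015,0.042,0])

```text
t: 11.47
tool_pos: [0.4972, -0.3279, 0.1597]
tool_rot: [3.131, 0.108, 0.027]
contact_force: [0.3, -0.0, -0.6]
opening: -0.0
```

```bash
python3 -c "
from mv import *
to((.497,-.328,.15),3.95)"
```

```text
t 11.47 pos [ 0.4972 -0.3279  0.1597] yaw x 3.95 tz [ 0.0172 -0.0085 -0.9998] op -0.0000 F [ 0.35 -0.03 -0.56] M [0.01 0.02 0.  ]
shift [-0.0003 -0.      0.0097] roll 6.833766144187514e-05
```

Call:
step_arm(targets=[0,0,0.001,0,0,0,0.002,0,0,0,0.003,0,0,0,0.004,0,0,0,0.005,0])

```text
t: 11.88
tool_pos: [0.4983, -0.3289, 0.1576]
tool_rot: [3.128, 0.108, 0.031]
contact_force: [-1.5, 0.4, 7.8]
opening: 0.0
```

```bash
python3 -c "
from mv import *
st()"
```

```text
t 11.88 pos [ 0.4983 -0.3289  0.1576] yaw x 3.96 tz [ 0.02   -0.0111 -0.9997] op 0.0000 F [-1.45  0.37  7.8 ] M [0.19 0.38 0.01]
```

Call:
step_arm(targets=[-0.0005,0,0.003,0,-0.0005,0,0.004,0,-0.0005,0,0.005,0,-0.0005,0,0.006,0,-0.0005,0,0.007,0,-0.0005,0,0.008,0])

```text
t: 12.38
tool_pos: [0.4995, -0.3302, 0.1546]
tool_rot: [3.124, 0.108, 0.037]
contact_force: [-3.5, 3.5, 16.8]
opening: 0.0001
```

```bash
python3 -c "
from mv import *
st()"
```

```text
t 12.38 pos [ 0.4995 -0.3302  0.1546] yaw x 3.97 tz [ 0.0241 -0.0142 -0.9996] op 0.0001 F [-3.46  3.49 16.79] M [ 0.73  0.75 -0.02]
```

Call:
step_arm(targets=[-0.001,-0.001,-0.01,0,-0.002,-0.002,-0.02,0,-0.002,-0.002,-0.02,0,-0.002,-0.002,-0.02,0])

```text
t: 12.72
tool_pos: [0.4974, -0.3284, 0.1756]
tool_rot: [3.123, 0.108, 0.039]
contact_force: [0.9, -0.4, -0.5]
opening: -0.0
```

Run:
```python
from ov2 import *
from mv import to
go('g9',(.4963,-.3292,np.radians(3.9)),.1185,o=(262,165),w=50,h=75,dz=.05)
to((.497,-.328,.155),3.95)
```

```text
t 12.72 pos [ 0.4974 -0.3284  0.1756] yaw x 3.97 tz [ 0.0258 -0.0158 -0.9995] op -0.0000 F [ 0.91 -0.4  -0.54] M [0.04 0.04 0.01]
t 12.77 pos [ 0.4969 -0.3281  0.1745] yaw x 3.97 tz [ 0.0243 -0.0144 -0.9996] op -0.0000 F [ 0.98 -0.14 -1.06] M [ 0.02  0.03 -0.04]
shift [-0.0004 -0.0004  0.0195] roll 0.0003618337154358553
```

View pics/g9.png

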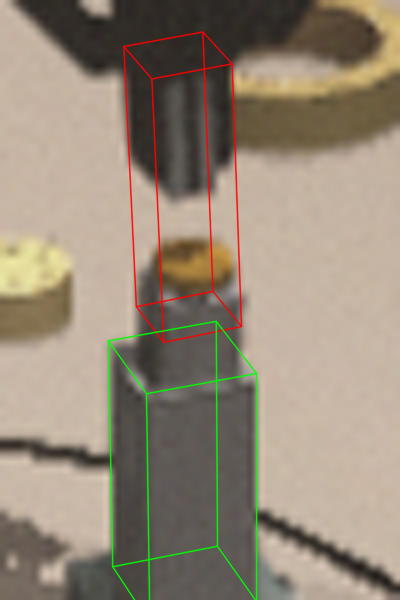

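Call:
step_arm(targets=[-0.0005,-0.0005,0.012,0,-0.0005,-0.0005,0.019,0,-0.0006,-0.0006,0.021,0,-0.0008,-0.0008,0.0225,0,-0.001,-0.001,0.024,0,-0.0012,-0.0012,0.025,0,-0.0014,-0.0014,0.026,0,-0.0016,-0.0016,0.027,0,-0.0018,-0.0018,0.0275,0])

```text
t: 13.52
tool_pos: [0.4956, -0.3269, 0.1484]
tool_rot: [3.124, 0.108, 0.036]
contact_force: [-4.8, 2.9, 12.0]
opening: 0.0
```

```bash
python3 -c "
from mv import *
st()"
```

```text
t 13.52 pos [ 0.4956 -0.3269  0.1484] yaw x 3.98 tz [ 0.0237 -0.0145 -0.9996] op 0.0000 F [-4.78  2.9  11.95] M [ 0.45  0.71 -0.03]
```

Call:
step_arm(targets=[0,0,0.004,0,0,0,0.005,0,0,0,0.006,0,0,0,0.007,0,0,0,0.008,0,0,0,0.009,0,0,0,0.01,0,0,0,0.011,0])

```text
t: 14.18
tool_pos: [0.4952, -0.3265, 0.1392]
tool_rot: [3.126, 0.109, 0.032]
contact_force: [-7.6, 6.7, 17.0]
opening: -0.0004
```

Run:
```python
from ov2 import *
from mv import to
go('g10',(.4963,-.3292,np.radians(3.9)),.1185,o=(262,165),w=50,h=75,dz=.05)
```

```text
t 14.18 pos [ 0.4952 -0.3265  0.1392] yaw x 3.99 tz [ 0.0211 -0.0125 -0.9997] op -0.0004 F [-7.63  6.67 16.96] M [1.19 1.4  0.05]
```

View pics/g10.png

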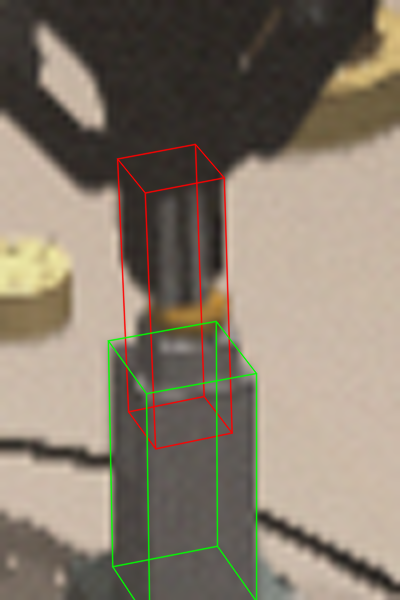

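Call:
step_arm(targets=[0,0,-0.01,0,0.001,0.001,-0.015,0,0.001,0.001,-0.02,0,0.001,0.001,-0.02,0])

```text
t: 14.57
tool_pos: [0.4962, -0.3275, 0.1595]
tool_rot: [3.126, 0.109, 0.033]
contact_force: [-0.4, -0.8, 0.5]
opening: 0.0
```

Run:
```python
from ov2 import *
from mv import to
go('g11',(.4963,-.3292,np.radians(3.9)),.1185,o=(262,165),w=50,h=75,dz=.05)
to((.497,-.328,.14))
```

```text
t 14.57 pos [ 0.4962 -0.3275  0.1595] yaw x 3.99 tz [ 0.0218 -0.0131 -0.9997] op 0.0000 F [-0.37 -0.76  0.48] M [0.05 0.01 0.01]
t 14.62 pos [ 0.496  -0.3273  0.1589] yaw x 3.98 tz [ 0.0212 -0.0126 -0.9997] op -0.0001 F [-1.16 -0.56  0.22] M [0.   0.01 0.05]
shift [0.0006 0.0006 0.0189] roll None
```

View pics/g11.png

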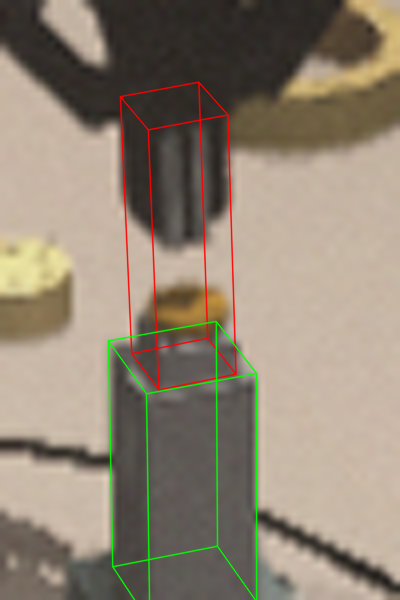

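Call:
step_arm(targets=[0.001,0.0006,0.01,0,0.001,0.0006,0.018,0,0.001,0.0006,0.021,0,0.001,0.0004,0.0225,0,0.0008,0.0002,0.024,0,0.0006,0,0.025,0,0.0004,-0.0002,0.026,0,0.0002,-0.0004,0.027,0,0,-0.0006,0.028,0])

```text
t: 15.37
tool_pos: [0.4966, -0.3272, 0.1311]
tool_rot: [3.126, 0.109, 0.033]
contact_force: [-0.4, -0.4, -0.2]
opening: 0.0
```

```bash
python3 -c "
from mv import *
st()"
```

```text
t 15.37 pos [ 0.4966 -0.3272  0.1311] yaw x 3.99 tz [ 0.0215 -0.0131 -0.9997] op 0.0000 F [-0.4  -0.4  -0.16] M [ 0.05 -0.    0.04]
```

Call:
step_arm(targets=[0,0,-0.02,0,0,0,-0.05,0,0,0,-0.085,0,0,0,-0.12,0,0,0,-0.15,0,0,0,-0.15,0])

```text
t: 15.87
tool_pos: [0.4955, -0.327, 0.2887]
tool_rot: [3.117, 0.108, 0.046]
contact_force: [0.6, -0.5, 0.9]
opening: -0.0001
```

Run:
```python
from ov2 import *
go('g12',(.4963,-.3292,np.radians(3.9)),.1185,o=(262,165),w=50,h=75,dz=.05)
p=imaging.get_image('side');o=(262,190)
im=cv2.cvtColor(p['color'],cv2.COLOR_RGB2BGR)[190:265,262:312];cv2.imwrite('pics/g12c.png',cv2.resize(im,None,fx=8,fy=8,interpolation=cv2.INTER_CUBIC))
```

```text
t 15.87 pos [ 0.4955 -0.327   0.2887] yaw x 4.00 tz [ 0.0304 -0.0208 -0.9993] op -0.0001 F [ 0.63 -0.53  0.93] M [-0.01 -0.02 -0.03]
```

View pics/g12c.png

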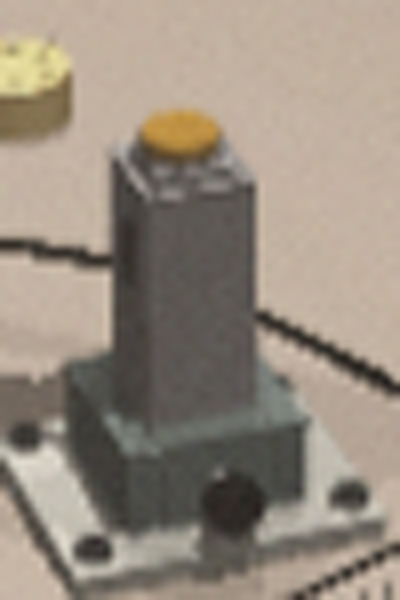

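Run:
```python
from h import *
p=imaging.get_image('side');C=cloud(p);c=p['color'].astype(int)
m=(np.hypot(C[...,0]-.497,C[...,1]+.328)<.05)&(c[...,0]-c[...,2]>80)&(C[...,2]>.09)
print(m.sum(),np.median(C[m],0),np.abs(monitor.get_obs()['dq']).max())
for k in('button',):
    print(imaging.search_frame(k,p)[:2])
```

```text
37 [ 0.49525138 -0.33040684  0.12789598] 0.03574484871634086
[]
```

```bash
python3 -c "
from mv import *
st();print(ticket.finish_job())"
```

```text
t 16.07 pos [ 0.4928 -0.3247  0.2787] yaw x 3.98 tz [ 0.0189 -0.0109 -0.9998] op -0.0001 F [ 0.02 -0.42 -0.66] M [-0.06 -0.   -0.01]
the job is handed in; nothing more can be done
None
```

The post is mounted in the bench socket and appears to be locked. I handed the job in at t ≈ 16 s with the arm well clear; no verdict came back.

**What I did:**
- I pinched the post with the button flush, lifted it out and turned it to match the socket.
- I lowered it into the sleeve until the fingertips touched the rim at about 0.1185 m; the cameras had given 0.1186 m.
- I let go, and the lip held the post up.
- I then pushed it down from the brass pad with the fingers closed, re-centring twice.

**Checks that agree:**
- On the last push the force fell from 17 N at the previous stop to about zero, with the fingertips at 0.131 m. That is the expected top height for a seated post, 12 mm above the rim.
- The side picture shows the post upright with the button dark in the window on the -x side.

**Checks that were off or missing:**
- **Push force:** I read about 17 N, above the stated 5 to 12 N. The fingertips were dragging the pad sideways, but it stayed well under 45 N.
- **Pad height:** the depth reading was 0.128 m against the expected 0.1305 m. This camera also read about 3 mm low on the post at the start.
- **Button:** the detector did not find it, so I judged that it had sprung out from the force drop, the seat height and the picture.
- **Bystanders:** I did not re-measure where they ended up. The arm passed well above them and registered no unexpected force.

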